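Stand the stick infusers in the draining caddy's deep wells

ROBOT

A 6-joint arm with a two-finger parallel gripper is mounted at the origin on the work surface. World frame = base frame: x ahead of the robot, y to its left, z up, the work surface at z = 0. Lengths are in m, angles in rad, forces in N, time in s.
With the tool pointing down it reaches from about 0.275 to 0.825 m from the base axis. Payload 5.2 kg.
Tool frame: the origin (TCP) lies at the very end of the fingers, on their centre line; the grasp point (between the pads) lies 19 mm behind it (r.grip_point_offset is the distance from the TCP to the grasp point, in m); z points along the fingers, y is the line along which they close (so a half turn about z gives the same grasp; the last joint's range is limited). The gripper opens to 93 mm and grips with 3 to 60 N. Pads are 15 mm wide; open, the fingers measure 128 mm over their backs; the gripper's body (75 mm by 188 mm) begins 65 mm behind the grasp point.
Start: joints at [-1.305, 0.259, 1.535, -0, 1.348, -0.203], TCP at [0.249, -0.491, 0.219] pointing down, gripper open.
Joint ranges: [-3.14, 3.14], [-0.91, 2.08], [0.19, 2.58], [-1.22, 4.36], [0.22, 2.71], [-3.12, 3.12]. Speed limits (rad/s): [2.57, 2.57, 3.14, 3.14, 3.14, 3.14].

INTERFACE

Orientations are given as a unit quaternion [w, x, y, z].
In Python, from plant import r gives the robot as it stands. The module is installed in compiled form; this text tells all that it offers.
- The arm moves only by the shell command python3 -m crank 'ROWS' [FORCE]. ROWS is JSON, a list of rows, each an object of numbers: "x", "y", "z": the shift along the world's x, y, z normalised to -1 to 1, where 1 is 400 mm; "rx", "ry", "rz": the turn, a rotation vector about the world's x, y, z normalised to -1 to 1, where 1 is 180 degrees; "gripper": the opening, from 0 (shut) to 1 (fully open). In form: [{"x": .., "y": .., "z": .., "rx": .., "ry": .., "rz": .., "gripper": ..}, ...]. A call has 1 to 12 rows; each row shifts and turns the commanded pose from where the row before left it; what a row does not reach is not made up. A row lasts 1/12 s, in which the tool goes at most 41.7 mm and 7.16 degrees, less where a joint would pass 70% of its speed; a pose out of reach is approached as far as the arm can. A call with a number of a shift or a turn outside -1 to 1 is refused whole. A call with a gripper value outside its range is refused whole. The fingers move at their own pace and stop on an object; FORCE is the grip in N (left out, the last holds). Time passes only in rows, so rows that do not move let the fingers close. It gives the time, the measured TCP pose, the force, the opening and the grip force at its end, in the units of the state.
- r.state(): the state, without advancing time (a new reading comes with each control period).
- r.grab_frame(name): name is "scene" or "top" or "wrist"; returns (picture, depth): 400x640x3 uint8, red, green, blue; 400x640 float32, m along the optical axis (not along the pixel's ray), 0 where there is no reading.
- r.camera_model(name): a dict with "fx", "fy", "cx", "cy" (pixels), "dist" ([k1, k2, p1, p2, k3] as OpenCV has them; the pictures are not rectified), "world_from_camera" (4x4, takes a point from camera to world coordinates); the wrist camera has in their place "tool_from_camera" (4x4, takes a point from camera to tool coordinates, whose origin is the TCP and whose axes are the flange's). Camera axes: x right, y down, z forward; pixel columns grow to the right and rows downward; lengths in m; the calibration is good to about 2 mm. A picture is of the moment at which its call begins: read the wrist's pose just before it. camera_model takes no time and is no camera call.
- r.job_done(): hands the job in; it is judged then, once.
The state is a dict: "time_s": time; "q": joint angles; "joint_vel": joint speeds; "tau": joint torques, N m; "ee_pos": TCP position; "orientation": TCP orientation; "force": force on the tool from outside, world axes, zero at the start; "moment": the same for the moment, N m; "width": finger opening in m; "grip_force": force on a finger pad.
Only numpy, scipy, OpenCV 4.12 (cv2) and the standard library are available. Lean on these libraries where they do the work, as an engineer would, in place of code of your own. Each camera call takes 0.05 s, during which the arm holds its last target. There are 200 camera calls.

TASK

Take the two tea stick infusers (red and yellow grips) out of the tilt-out bin and stand each of them upright, grip end up, in a deep well of the blue caddy, foot all the way down on the well's floor; two of the four wells are too shallow for them, and you can only find out which by feeling how far a stick goes down. Lower the sticks in rather than dropping them, let go of them, and leave the sugar shaker beside the caddy and the teaspoon in its tray where they are.

Things in the scene. Friction and masses are not known exactly. Their poses are not given: they have to be found in the camera images.
- stick_red: Stick infuser: straight rod 190 mm long, 70 g: round steel tube 16 mm wide, the upper 80 mm a square red plastic grip, 16 mm wide, sides along the body's x and y. Origin at the centre of the foot, z along the rod towards the grip's end. Leans in the bin's -y compartment of the bin, 34 degrees from vertical, reaching 75 mm past the front wall.
- stick_yellow: Stick infuser: straight rod 190 mm long, 70 g: round steel tube 16 mm wide, the upper 80 mm a square yellow plastic grip, 16 mm wide, sides along the body's x and y. Origin at the centre of the foot, z along the rod towards the grip's end. Leans in the bin's +y compartment of the bin, 34 degrees from vertical, reaching 75 mm past the front wall.
- bin: Fixed pale birch tilt-out bin, held open leaning 34 degrees towards its own -x in a low sage housing 160 mm deep, 250 wide, 110 high. Two compartments side by side, each 105 mm wide, 46 mm front to back; walls 5 mm thick, 115 mm long along the tilt; front rim about 100 mm above the table. Origin on the table under the bin's foot; y along its width.
- caddy: Fixed blue ceramic draining caddy, a block 56 (x) by 200 (y) by 90 mm high; origin at the centre of its underside. Four upright round wells, 21 mm wide, in a row along y, 48 mm apart. Two are deep (floor 80 mm below the mouth, 10 mm above the table), two shallow (floor 40 mm below the mouth, 50 mm above the table). Which are deep varies and the poses do not tell: feel for it.
- caddy_hole0 (a point): Centre of the mouth of well 0, in the plane of the caddy's top, 90 mm above the table; wells 0 to 3 run from the caddy's -y end to its +y end. 21 mm wide, 2 mm chamfer.
- caddy_hole1 (a point): Centre of the mouth of well 1, in the plane of the caddy's top, 90 mm above the table; wells 0 to 3 run from the caddy's -y end to its +y end. 21 mm wide, 2 mm chamfer.
- caddy_hole2 (a point): Centre of the mouth of well 2, in the plane of the caddy's top, 90 mm above the table; wells 0 to 3 run from the caddy's -y end to its +y end. 21 mm wide, 2 mm chamfer.
- caddy_hole3 (a point): Centre of the mouth of well 3, in the plane of the caddy's top, 90 mm above the table; wells 0 to 3 run from the caddy's -y end to its +y end. 21 mm wide, 2 mm chamfer.
- spoon_tray: Fixed stainless steel teaspoon tray lying flat, 70 x 190 x 16 mm; origin at the centre of its underside. A teaspoon lies in it.
- teaspoon: Steel teaspoon, 128 mm long, lying in the tray; leave it there. Origin on its underside, x along its length.
- sugar_shaker: Glass sugar shaker with a steel push dispenser, 70 mm wide, 130 mm tall; origin at the centre of its underside; leave it standing.
Mind the look-alikes: they are no part of the job. What is shaped like the stick_red but white is not meant.

How it is judged:
At the end, for the whole second after the job is handed in: Each stick stands in its own deep well: foot 4 to 18 mm above the caddy's underside (deep floor 10 mm, shallow 50 mm), within 12 mm of the row's line and inside the caddy's length, grip up within 0.12 rad of vertical, slower than 0.02 m/s, released (z of stick_red in the frame of caddy between 0.004 and 0.018 m and x of stick_red in the frame of caddy between -0.012 and 0.012 m and y of stick_red in the frame of caddy between -0.086 and 0.086 m and angle between each of stick_red, stick_yellow's own z axis and vertical below 0.12 rad and linear speed of each of stick_red, stick_yellow below 0.02 m/s and contact force between each of stick_red, stick_yellow and the fingers below 0.05 N and z of stick_yellow in the frame of caddy between 0.004 and 0.018 m and x of stick_yellow in the frame of caddy between -0.012 and 0.012 m and y of stick_yellow in the frame of caddy between -0.086 and 0.086 m); the robot touches nothing.
It fails at once if the sugar shaker is moved more than 30 mm or tipped (distance of sugar_shaker from where it was at the start of the episode above 0.03 m or angle between sugar_shaker's own z axis and vertical above 0.4 rad).
It fails at once if the teaspoon is moved more than 40 mm (distance of teaspoon from where it was at the start of the episode above 0.04 m).
It fails at once if the red stick is dropped (faster than 0.5 m/s while the fingers do not touch it) (linear speed of stick_red above 0.5 m/s and contact force between stick_red and the fingers below 0.01 N).
It fails at once if the yellow stick is dropped (faster than 0.5 m/s while the fingers do not touch it) (linear speed of stick_yellow above 0.5 m/s and contact force between stick_yellow and the fingers below 0.01 N).
It also fails if it takes over 72 s, if anything falls off the work surface, if the arm or the gripper's body presses on something with over 40 N, if the wrist force passes 120 N, or if a joint passes its speed limit or range.

## Working session

There is one attempt and no reset: what is moved stays moved. The work goes in short steps, Python scripts to look and compute and a shell command to move; the robot and the scene stay as the last step left them, time stands still between calls to the robot, and variables do not carry over. Pictures are saved under pics/ and viewed, at most 10 in all, crops included, and the job is handed in when it is done.

```bash
mkdir -p pics; cat > h.py <<'E'
import numpy as np, cv2
from plant import r
from scipy.spatial.transform import Rotation as R
def cam(name):
    s=r.state(); p,d=r.grab_frame(name); m=r.camera_model(name)
    if 'world_from_camera' in m: T=np.array(m['world_from_camera'])
    else:
        q=s['orientation']; W=np.eye(4); W[:3,:3]=R.from_quat([q[1],q[2],q[3],q[0]]).as_matrix(); W[:3,3]=s['ee_pos']
        T=W@np.array(m['tool_from_camera'])
    return p,d,m,T
def cloud(d,m,T):
    v,u=np.mgrid[0:400,0:640]; pts=np.stack([u,v],-1).reshape(-1,1,2).astype(np.float64)
    K=np.array([[m['fx'],0,m['cx']],[0,m['fy'],m['cy']],[0,0,1]])
    n=cv2.undistortPoints(pts,K,np.array(m['dist'])).reshape(400,640,2)
    P=np.concatenate([n*d[...,None],d[...,None]],-1)
    W=P@T[:3,:3].T+T[:3,3]; W[d<=0]=np.nan
    return W
def save(name,p): cv2.imwrite('pics/'+name,cv2.cvtColor(p,cv2.COLOR_RGB2BGR))
E
python3 - <<'E'
from h import *
for n in('scene','top'):
    p,d,m,T=cam(n); save(n+'0.png',p); np.savez(n+'.npz',p=p,W=cloud(d,m,T)); print(n,T.round(3).tolist())
print(r.state())
E
```

```text
scene [[-0.576, 0.522, -0.628, 1.143], [0.817, 0.349, -0.459, 0.464], [-0.021, -0.778, -0.628, 0.744], [0.0, 0.0, 0.0, 1.0]]
top [[-0.0, -0.998, 0.068, 0.42], [-1.0, -0.001, -0.015, -0.02], [0.015, -0.068, -0.998, 1.053], [0.0, 0.0, 0.0, 1.0]]
{'time_s': 0.1, 'q': array([-1.30484806e+00,  2.59267001e-01,  1.53593028e+00, -2.19331146e-05,
        1.34798502e+00, -2.02764747e-01]), 'joint_vel': array([ 0.00063114, -0.00287683, -0.00260416, -0.00132551, -0.00142017,
        0.00080448]), 'tau': array([ 1.33080426e-03, -4.38213122e+01, -2.84642816e+01,  7.17652403e-02,
        3.64707084e-02, -6.49000299e-05]), 'ee_pos': array([ 0.24836175, -0.49020622,  0.21791991]), 'orientation': array([-7.94091458e-04,  9.72663100e-01,  2.32219425e-01, -3.57939708e-05]), 'force': array([0.02058895, 0.19852294, 0.09690713]), 'moment': array([ 0.0278805 ,  0.04300145, -0.01235017]), 'grip_force': 0.0, 'width': 0.0930634528964855}
```

View pics/scene0.png

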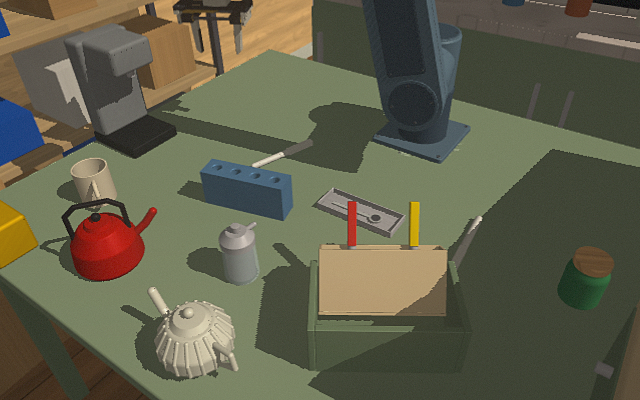

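View pics/top0.png

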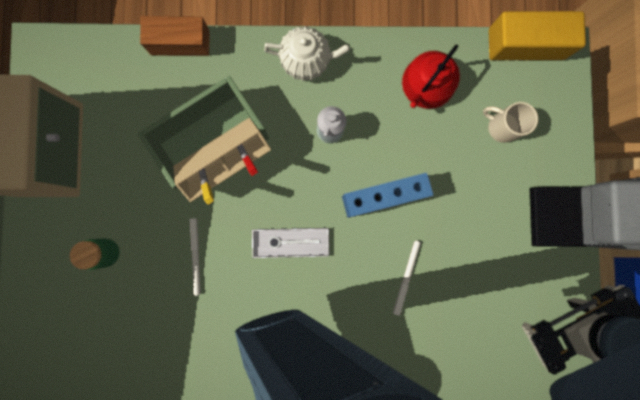

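Scene view: the red grip is at (352,224) and the yellow grip at (414,224). They lean out of the bin, with the blue caddy at (247,187), the shaker at (239,252) and the tray at (358,211). In the top view, red is at (248,163), yellow at (206,190), and the wells are at about (358,202), (378,196), (397,191) and (417,186).

Possible confusions:
- For red: the kettle at top (432,80).
- For yellow: the block at top (537,35).
- Stick-shaped: white look-alikes at top (195,255) and (408,278).

I choose the thin red and yellow grips leaning out of the bin.

```bash
python3 - <<'E'
from h import *
t=np.load('top.npz'); s=np.load('scene.npz')
crop=cv2.resize(t['p'][70:230,130:450],(800,400),interpolation=cv2.INTER_CUBIC); save('crop.png',crop)
def hsv(p): return cv2.cvtColor(p,cv2.COLOR_RGB2HSV).astype(int)
for nm,Z in(('top',t),('scene',s)):
    W=Z['W'];h=hsv(Z['p']);H,S,V=h[...,0],h[...,1],h[...,2]
    vv,uu=np.mgrid[0:400,0:640]
    boxes={'top':{'red':(235,140,265,180),'yellow':(195,170,220,210)},'scene':{'red':(340,195,365,252),'yellow':(402,195,425,252)}}[nm]
    for c,(a,b,e,f) in boxes.items():
        hm=((H<6)|(H>172)) if c=='red' else (abs(H-25)<5)
        m=hm&(S>150)&(uu>=a)&(uu<e)&(vv>=b)&(vv<f)&np.isfinite(W[...,2])&(W[...,2]>.09)
        P=W[m]; mu=np.median(P,0); P=P[np.linalg.norm(P-mu,axis=1)<.07]; mu=P.mean(0); u,sv,vt=np.linalg.svd(P-mu); a=vt[0]*np.sign(vt[0][2])
        pr=(P-mu)@a
        print(nm,c,len(P),mu.round(4),a.round(3),(mu+a*pr.min()).round(4),(mu+a*pr.max()).round(4),'tilt',np.degrees(np.arccos(a[2])).round(1),'az',np.degrees(np.arctan2(a[1],a[0])).round(1))
    m=(abs(H-107)<10)&(S>90)&(abs(W[...,2]-.09)<.012)
    m&=(uu>330)&(uu<445)&(vv>160)&(vv<230) if nm=='top' else (uu>190)&(uu<300)&(vv>150)&(vv<225)
    P=W[m]; rc=cv2.minAreaRect(P[:,:2].astype(np.float32)*1000); print(nm,'caddy',len(P),rc,np.median(P[:,2]))
W=t['W']
# bin / shaker / tray from top
for u,v in((358,202),(378,196),(397,191),(417,186),(330,122),(290,242),(176,180),(200,200),(268,146),(258,120),(230,80),(142,133)): print((u,v),W[v,u].round(3))
E
```

```text
top red 144 [0.5561 0.1157 0.1593] [-0.551 -0.332  0.766] [0.585  0.1332 0.119 ] [0.5423 0.1074 0.1785] tilt 40.0 az -148.9
top yellow 170 [0.4969 0.208  0.1565] [-0.527 -0.319  0.788] [0.5248 0.2249 0.1147] [0.4808 0.1982 0.1806] tilt 38.0 az -148.8
top caddy 1765 ((499.0896301269531, -196.9925079345703), (54.3978385925293, 199.9676971435547), 14.491138458251953) 0.09081827429162304
scene red 357 [0.5641 0.12   0.1471] [-0.474 -0.318  0.821] [0.583  0.1327 0.1144] [0.5457 0.1076 0.1791] tilt 34.8 az -146.1
scene yellow 390 [0.5033 0.2117 0.1471] [-0.481 -0.299  0.824] [0.5222 0.2234 0.1147] [0.4847 0.2001 0.179 ] tilt 34.5 az -148.2
scene caddy 1189 ((498.4281005859375, -198.187255859375), (62.94059753417969, 199.67913818359375), 13.472990989685059) 0.09001222968968747
(358, 202) [ 0.484 -0.131  0.05 ]
(378, 196) [ 0.499 -0.18   0.051]
(397, 191) [ 0.512 -0.229  0.037]
(417, 186) [ 0.524 -0.276  0.048]
(330, 122) [ 0.664 -0.06   0.116]
(290, 242) [0.386 0.036 0.007]
(176, 180) [0.529 0.287 0.119]
(200, 200) [0.492 0.264 0.001]
(268, 146) [0.609 0.082 0.111]
(258, 120) [0.669 0.105 0.114]
(230, 80) [0.763 0.171 0.111]
(142, 133) [0.638 0.37  0.11 ]
```

View pics/crop.png

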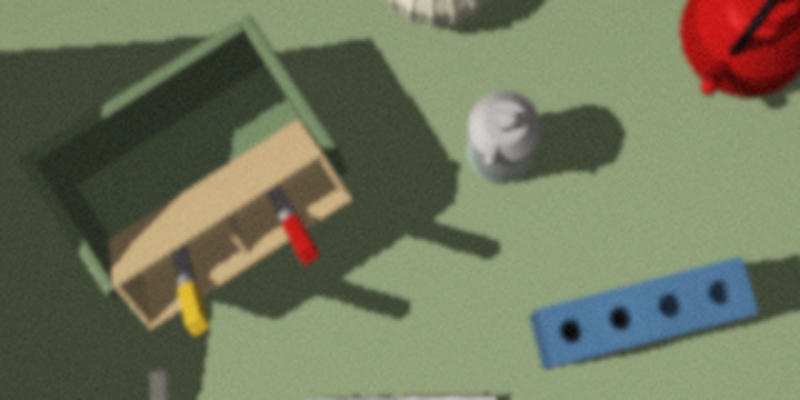

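The crop confirms the red grip at (298,238) and the yellow grip at (192,308). Each is the square grip of a rod leaning out of its own compartment, and they sit about 110 mm apart. The wells are at (570,331), (620,318), (669,305) and (718,292). I'll move towards red.

```bash
python3 -m crank '[{"z":0.1,"rz":0.037,"gripper":0.6},{"z":0.1,"gripper":0.6},{"x":0.042,"y":0.09,"gripper":0.6},{"x":0.042,"y":0.09,"gripper":0.6},{"x":0.042,"y":0.09,"gripper":0.6},{"x":0.042,"y":0.09,"gripper":0.6},{"x":0.042,"y":0.09,"gripper":0.6},{"x":0.042,"y":0.09,"gripper":0.6},{"x":0.042,"y":0.09,"gripper":0.6},{"x":0.042,"y":0.09,"gripper":0.6},{"x":0.042,"y":0.09,"gripper":0.6},{"x":0.042,"y":0.09,"gripper":0.6}]' 20
python3 -m crank '[{"x":0.027,"y":0.056,"z":-0.024,"rx":0.0106,"ry":-0.016,"gripper":0.6},{"x":0.027,"y":0.056,"z":-0.024,"rx":0.0106,"ry":-0.016,"gripper":0.6},{"x":0.027,"y":0.056,"z":-0.024,"rx":0.0106,"ry":-0.016,"gripper":0.6},{"x":0.027,"y":0.056,"z":-0.024,"rx":0.0106,"ry":-0.016,"gripper":0.6},{"x":0.027,"y":0.056,"z":-0.024,"rx":0.0106,"ry":-0.016,"gripper":0.6},{"x":0.027,"y":0.056,"z":-0.024,"rx":0.0106,"ry":-0.016,"gripper":0.6},{"x":0.027,"y":0.056,"z":-0.024,"rx":0.0106,"ry":-0.016,"gripper":0.6},{"x":0.027,"y":0.056,"z":-0.024,"rx":0.0106,"ry":-0.016,"gripper":0.6},{"x":0.027,"y":0.056,"z":-0.024,"rx":0.0106,"ry":-0.016,"gripper":0.6},{"x":0.027,"y":0.056,"z":-0.024,"rx":0.0106,"ry":-0.016,"gripper":0.6},{"gripper":0.6}]'
cat >> h.py <<'E'
def tool():
    s=r.state(); q=s['orientation']; M=R.from_quat([q[1],q[2],q[3],q[0]]).as_matrix(); return s,np.array(s['ee_pos']),M
def show():
    s,p,M=tool(); print('t',round(s['time_s'],2),'tcp',p.round(4),'toolz',M[:,2].round(3),'tooly',M[:,1].round(3),'w',round(s['width'],4),'F',np.round(s['force'],1),'g',round(s['grip_force'],1))
def redgrip(W,p,c):
    h=cv2.cvtColor(p,cv2.COLOR_RGB2HSV).astype(int);H,S,V=h[...,0],h[...,1],h[...,2]
    m=(((H<6)|(H>172)) if c=='red' else (abs(H-25)<6))&(S>150)&(V>50)&np.isfinite(W[...,2])
    return m
E
python3 - <<'E'
from h import *
show(); p,d,m,T=cam('wrist'); save('w1.png',p); W=cloud(d,m,T); np.savez('w1.npz',p=p,W=W); print(T.round(3))
E
```

```text
t 0.1 tcp [ 0.2484 -0.4902  0.2179] toolz [-0.     0.002 -1.   ] tooly [ 0.452 -0.892 -0.002] w 0.0931 F [0.  0.2 0.1] g 0.0
[[ 0.452 -0.859 -0.241  0.316]
 [-0.892 -0.436 -0.121 -0.457]
 [-0.001  0.27  -0.963  0.384]
 [ 0.     0.     0.     1.   ]]invalid input at $[0]: expected keys x, y, z, rx, ry, rz, gripper
invalid input at $[0]: expected keys x, y, z, rx, ry, rz, gripper
```

View pics/w1.png

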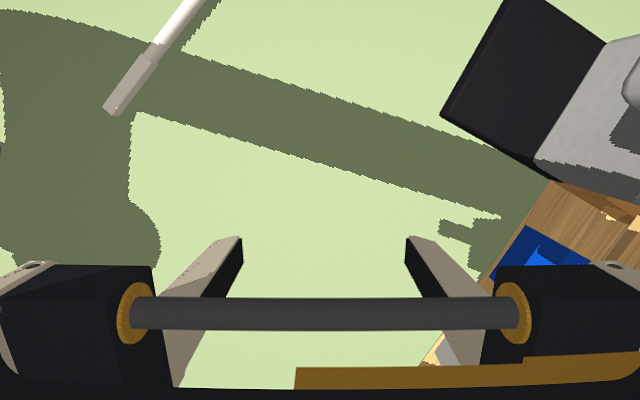

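The arm has not moved, because every row needs all seven keys. This wrist view, still at the start pose, shows only the fingers and a white look-alike at (160,60).

```bash
python3 -m crank '[{"x":0,"y":0,"z":0.1,"rx":0,"ry":0,"rz":0.037,"gripper":0.6},{"x":0,"y":0,"z":0.1,"rx":0,"ry":0,"rz":0,"gripper":0.6},{"x":0.042,"y":0.09,"z":0,"rx":0,"ry":0,"rz":0,"gripper":0.6},{"x":0.042,"y":0.09,"z":0,"rx":0,"ry":0,"rz":0,"gripper":0.6},{"x":0.042,"y":0.09,"z":0,"rx":0,"ry":0,"rz":0,"gripper":0.6},{"x":0.042,"y":0.09,"z":0,"rx":0,"ry":0,"rz":0,"gripper":0.6},{"x":0.042,"y":0.09,"z":0,"rx":0,"ry":0,"rz":0,"gripper":0.6},{"x":0.042,"y":0.09,"z":0,"rx":0,"ry":0,"rz":0,"gripper":0.6},{"x":0.042,"y":0.09,"z":0,"rx":0,"ry":0,"rz":0,"gripper":0.6},{"x":0.042,"y":0.09,"z":0,"rx":0,"ry":0,"rz":0,"gripper":0.6},{"x":0.042,"y":0.09,"z":0,"rx":0,"ry":0,"rz":0,"gripper":0.6},{"x":0.042,"y":0.09,"z":0,"rx":0,"ry":0,"rz":0,"gripper":0.6}]' 20
python3 -m crank '[{"x":0.027,"y":0.056,"z":-0.024,"rx":0.0106,"ry":-0.016,"rz":0,"gripper":0.6},{"x":0.027,"y":0.056,"z":-0.024,"rx":0.0106,"ry":-0.016,"rz":0,"gripper":0.6},{"x":0.027,"y":0.056,"z":-0.024,"rx":0.0106,"ry":-0.016,"rz":0,"gripper":0.6},{"x":0.027,"y":0.056,"z":-0.024,"rx":0.0106,"ry":-0.016,"rz":0,"gripper":0.6},{"x":0.027,"y":0.056,"z":-0.024,"rx":0.0106,"ry":-0.016,"rz":0,"gripper":0.6},{"x":0.027,"y":0.056,"z":-0.024,"rx":0.0106,"ry":-0.016,"rz":0,"gripper":0.6},{"x":0.027,"y":0.056,"z":-0.024,"rx":0.0106,"ry":-0.016,"rz":0,"gripper":0.6},{"x":0.027,"y":0.056,"z":-0.024,"rx":0.0106,"ry":-0.016,"rz":0,"gripper":0.6},{"x":0.027,"y":0.056,"z":-0.024,"rx":0.0106,"ry":-0.016,"rz":0,"gripper":0.6},{"x":0.027,"y":0.056,"z":-0.024,"rx":0.0106,"ry":-0.016,"rz":0,"gripper":0.6},{"x":0,"y":0,"z":0,"rx":0,"ry":0,"rz":0,"gripper":0.6}]'
python3 - <<'E'
from h import *
show(); p,d,m,T=cam('wrist'); save('w2.png',p); W=cloud(d,m,T); np.savez('w2.npz',p=p,W=W)
s,tp,M=tool()
vv,uu=np.mgrid[0:400,0:640]
for c in('red','yellow'):
    k=redgrip(W,p,c)&(W[...,2]>.09)&(W[...,2]<.2); P=W[k]; 
    if len(P)<30: print(c,len(P)); continue
    L=(P-tp)@M; print(c,len(P),'pix',uu[k].mean(),vv[k].mean(),'toolframe min/med/max',np.percentile(L,[1,50,99],axis=0).round(4).tolist())
    mu=P.mean(0); vt=np.linalg.svd(P-mu)[2]; a=vt[0]*np.sign(vt[0][2]); print(mu.round(4),a.round(3))
E
```

```text
time_s: 1.15
ee_pos: [0.4167, -0.1287, 0.2986]
orientation: [0.0, 0.958, 0.288, 0.0]
force: [1.0, -0.5, -0.2]
width: 0.0558
grip_force: 0.0
time_s: 2.07
ee_pos: [0.5217, 0.0964, 0.1992]
orientation: [-0.089, 0.915, 0.275, 0.283]
force: [-1.2, -0.2, -1.1]
width: 0.0559
grip_force: 0.0
t 2.07 tcp [0.5217 0.0964 0.1992] toolz [ 0.468  0.318 -0.824] tooly [ 0.554 -0.833 -0.006] w 0.0559 F [-1.2 -0.2 -1.1] g 0.0
red 1023 pix 329.68035190615836 213.5796676441838 toolframe min/med/max [[-0.0041, -0.0041, 0.032], [0.0102, 0.0033, 0.036], [0.0111, 0.0109, 0.1088]]
[0.553  0.1114 0.1626] [-0.546 -0.364  0.755]
yellow 1686 pix 185.33333333333334 212.51897983392647 toolframe min/med/max [[-0.0045, -0.1143, 0.0327], [0.0062, -0.1009, 0.053], [0.0109, -0.0987, 0.1103]]
[0.4963 0.202  0.1555] [-0.507 -0.298  0.809]
```

View pics/w2.png

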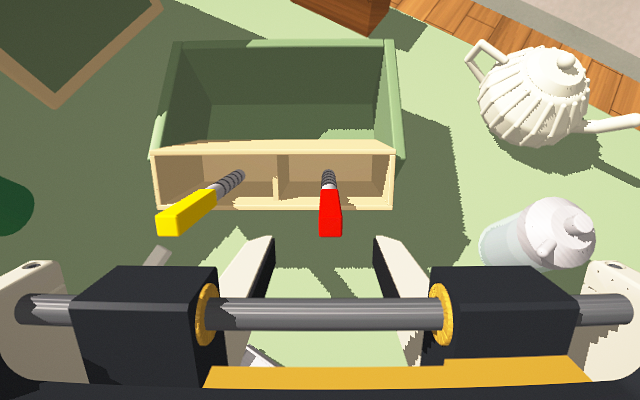

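The wrist view shows the red grip centred ahead between the fingers at (330,213), and the yellow grip at (185,212) in the other compartment. I'll advance along the tool axis and grip.

```bash
python3 -m crank '[{"x":0.0264,"y":0.0153,"z":-0.0405,"rx":0,"ry":0,"rz":0,"gripper":0.6},{"x":0.0264,"y":0.0153,"z":-0.0405,"rx":0,"ry":0,"rz":0,"gripper":0.6},{"x":0.0264,"y":0.0153,"z":-0.0405,"rx":0,"ry":0,"rz":0,"gripper":0.6},{"x":0.0264,"y":0.0153,"z":-0.0405,"rx":0,"ry":0,"rz":0,"gripper":0.6},{"x":0,"y":0,"z":0,"rx":0,"ry":0,"rz":0,"gripper":0.6},{"x":0,"y":0,"z":0,"rx":0,"ry":0,"rz":0,"gripper":0},{"x":0,"y":0,"z":0,"rx":0,"ry":0,"rz":0,"gripper":0},{"x":0,"y":0,"z":0,"rx":0,"ry":0,"rz":0,"gripper":0},{"x":0,"y":0,"z":0,"rx":0,"ry":0,"rz":0,"gripper":0},{"x":0,"y":0,"z":0,"rx":0,"ry":0,"rz":0,"gripper":0}]' 30
python3 -c "
from h import *
show()"
```

```text
time_s: 2.95
ee_pos: [0.567, 0.1174, 0.1389]
orientation: [-0.085, 0.914, 0.275, 0.285]
force: [-0.5, -0.3, 0.5]
width: 0.0272
grip_force: 0.0
t 2.95 tcp [0.567  0.1174 0.1389] toolz [ 0.474  0.313 -0.823] tooly [ 0.552 -0.834  0.001] w 0.0272 F [-0.5 -0.3  0.5] g 0.0
```

```bash
python3 -m crank '[{"x":0,"y":0,"z":0,"rx":0,"ry":0,"rz":0,"gripper":0},{"x":0,"y":0,"z":0,"rx":0,"ry":0,"rz":0,"gripper":0},{"x":0,"y":0,"z":0,"rx":0,"ry":0,"rz":0,"gripper":0},{"x":0,"y":0,"z":0,"rx":0,"ry":0,"rz":0,"gripper":0},{"x":-0.01,"y":-0.0064,"z":0.0165,"rx":0,"ry":0,"rz":0,"gripper":0}]' 30
python3 -c "
from h import *
show()"
```

```text
time_s: 3.37
ee_pos: [0.5629, 0.1155, 0.1442]
orientation: [-0.086, 0.914, 0.275, 0.284]
force: [4.0, 1.8, 0.4]
width: 0.0159
grip_force: 30.0
t 3.37 tcp [0.5629 0.1155 0.1442] toolz [ 0.472  0.314 -0.824] tooly [ 0.552 -0.834 -0.001] w 0.0159 F [4.  1.8 0.4] g 30.0
```

```bash
python3 -m crank '[{"x":-0.038,"y":-0.025,"z":0.066,"rx":0,"ry":0,"rz":0,"gripper":0},{"x":-0.038,"y":-0.025,"z":0.066,"rx":0,"ry":0,"rz":0,"gripper":0},{"x":-0.038,"y":-0.025,"z":0.066,"rx":0,"ry":0,"rz":0,"gripper":0},{"x":-0.038,"y":-0.025,"z":0.066,"rx":0,"ry":0,"rz":0,"gripper":0},{"x":-0.038,"y":-0.025,"z":0.066,"rx":0,"ry":0,"rz":0,"gripper":0},{"x":0,"y":0,"z":0.02,"rx":-0.0106,"ry":0.016,"rz":0,"gripper":0},{"x":0,"y":0,"z":0.02,"rx":-0.0106,"ry":0.016,"rz":0,"gripper":0},{"x":0,"y":0,"z":0,"rx":-0.0106,"ry":0.016,"rz":0,"gripper":0},{"x":0,"y":-0.036,"z":0,"rx":-0.0106,"ry":0.016,"rz":0,"gripper":0},{"x":0,"y":-0.036,"z":0,"rx":-0.0106,"ry":0.016,"rz":0,"gripper":0},{"x":0,"y":-0.036,"z":0,"rx":-0.0106,"ry":0.016,"rz":0,"gripper":0}]'
python3 -m crank '[{"x":0,"y":-0.04,"z":0,"rx":-0.0106,"ry":0.016,"rz":0,"gripper":0},{"x":0,"y":-0.04,"z":0,"rx":-0.0106,"ry":0.016,"rz":0,"gripper":0},{"x":0.003,"y":-0.04,"z":0,"rx":-0.0106,"ry":0.016,"rz":0,"gripper":0},{"x":0.003,"y":-0.04,"z":0,"rx":-0.0106,"ry":0.016,"rz":0,"gripper":0},{"x":0.003,"y":-0.06,"z":0,"rx":0,"ry":0,"rz":0.038,"gripper":0},{"x":0.003,"y":-0.06,"z":0,"rx":0,"ry":0,"rz":0.038,"gripper":0},{"x":0.003,"y":-0.06,"z":0,"rx":0,"ry":0,"rz":0.038,"gripper":0},{"x":0.003,"y":-0.06,"z":0,"rx":0,"ry":0,"rz":0.038,"gripper":0},{"x":0.003,"y":-0.06,"z":0,"rx":0,"ry":0,"rz":0.038,"gripper":0},{"x":0.003,"y":-0.06,"z":0,"rx":0,"ry":0,"rz":0.038,"gripper":0},{"x":0.003,"y":-0.06,"z":0,"rx":0,"ry":0,"rz":0.038,"gripper":0},{"x":0.003,"y":-0.03,"z":0,"rx":0,"ry":0,"rz":0.038,"gripper":0}]'
python3 -m crank '[{"x":0,"y":0,"z":0,"rx":0,"ry":0,"rz":0.038,"gripper":0},{"x":0,"y":0,"z":0,"rx":0,"ry":0,"rz":0.038,"gripper":0},{"x":0,"y":0,"z":0,"rx":0,"ry":0,"rz":0,"gripper":0},{"x":0,"y":0,"z":0,"rx":0,"ry":0,"rz":0,"gripper":0}]'
python3 - <<'E'
from h import *
show(); s,tp,M=tool()
for n in('scene','wrist'):
    p,d,m,T=cam(n); save(n+'3.png',p); W=cloud(d,m,T); np.savez(n+'3.npz',p=p,W=W)
    L=(W-tp)@M
    k=np.isfinite(W[...,2])&(abs(L[...,0])<.03)&(abs(L[...,1])<.03)&(L[...,2]>.01)&(L[...,2]<.16)&(W[...,2]>.1)
    P=L[k]
    if len(P)<20: print(n,len(P)); continue
    print(n,len(P)); 
    for a in np.arange(.01,.16,.02):
        q=P[(P[:,2]>=a)&(P[:,2]<a+.02)]
        if len(q)>4: print(a.round(2),len(q),np.percentile(q,[3,50,97],axis=0).round(4)[:, :2].tolist(),q[:,2].max().round(4))
E
```

```text
time_s: 4.28
ee_pos: [0.4861, 0.0214, 0.2929]
orientation: [-0.034, 0.951, 0.286, 0.114]
force: [-0.2, -0.4, -0.0]
width: 0.0158
grip_force: 30.0
time_s: 5.28
ee_pos: [0.4979, -0.2247, 0.2922]
orientation: [-0.0, 0.717, 0.697, -0.001]
force: [-0.5, -0.2, -0.0]
width: 0.016
grip_force: 30.0
time_s: 5.62
ee_pos: [0.4983, -0.222, 0.2924]
orientation: [-0.0, 0.632, 0.775, -0.0]
force: [0.3, 0.6, -1.2]
width: 0.0158
grip_force: 30.0
t 5.62 tcp [ 0.4983 -0.222   0.2924] toolz [-0.001  0.    -1.   ] tooly [ 0.979  0.202 -0.001] w 0.0158 F [ 0.3  0.6 -1.2] g 30.0
scene 454
0.01 94 [[-0.01, -0.0049], [0.0019, 0.0067], [0.0058, 0.0098]] 0.0295
0.03 69 [[-0.0095, -0.0028], [0.0019, 0.005], [0.0055, 0.0095]] 0.0497
0.05 71 [[-0.0081, -0.0032], [0.002, 0.0057], [0.0063, 0.009]] 0.0699
0.07 63 [[-0.0055, -0.002], [0.0016, 0.0053], [0.0059, 0.0088]] 0.0898
0.09 65 [[-0.0065, -0.0033], [0.003, 0.0063], [0.0064, 0.0092]] 0.1099
0.11 59 [[-0.0063, -0.0035], [0.0023, 0.0056], [0.0069, 0.0094]] 0.1297
0.13 33 [[-0.006, -0.0005], [0.003, 0.0059], [0.0074, 0.0079]] 0.141
wrist 972
0.01 290 [[0.0036, -0.0065], [0.0046, 0.0012], [0.0051, 0.0082]] 0.0299
0.03 154 [[0.001, -0.0058], [0.004, 0.0006], [0.0049, 0.0076]] 0.0499
0.05 168 [[-0.0018, -0.0067], [0.004, 0.0009], [0.0051, 0.0085]] 0.07
0.07 144 [[-0.0013, -0.0066], [0.0042, 0.0009], [0.0056, 0.0085]] 0.0899
0.09 98 [[-0.0004, -0.0066], [0.0045, 0.0005], [0.0057, 0.0084]] 0.11
0.11 83 [[-0.0018, -0.0066], [0.0046, 0.0014], [0.006, 0.0085]] 0.1294
0.13 35 [[0.0001, -0.0063], [0.0047, 0.0005], [0.0057, 0.0082]] 0.1396
```

View pics/scene3.png

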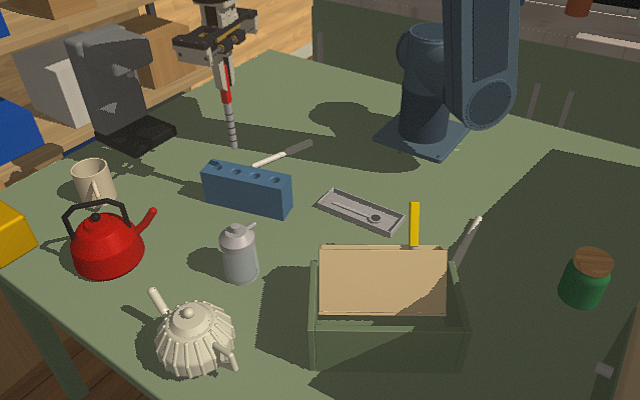

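View pics/wrist3.png

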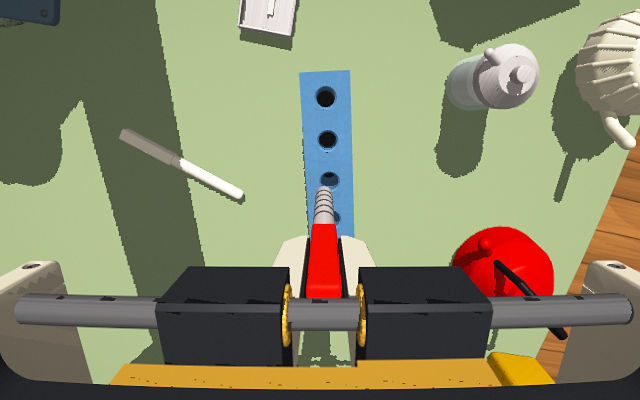

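The scene view shows red hanging upright at (228,110) beside the caddy. The wrist view shows the stick at (325,250) above the caddy, with wells at (325,97), (327,139), (329,180) and a partly hidden one at (334,216). Next I'll get precise well centres.

```bash
python3 - <<'E'
from h import *
s,tp,M=tool()
def planepts(m,T,uv,z=.09):
    K=np.array([[m['fx'],0,m['cx']],[0,m['fy'],m['cy']],[0,0,1]])
    n=cv2.undistortPoints(np.array(uv,float).reshape(-1,1,2),K,np.array(m['dist'])).reshape(-1,2)
    D=np.c_[n,np.ones(len(n))]@T[:3,:3].T; t=(z-T[2,3])/D[:,2]; return T[:3,3]+D*t[:,None]
out={}
for n,roi in(('wrist',(290,60,365,200)),('top',(335,165,440,225))):
    if n=='top':
        p=np.load('top.npz')['p'];W=np.load('top.npz')['W'];m=r.camera_model('top');T=np.array(m['world_from_camera'])
    else: p,d,m,T=cam(n);W=cloud(d,m,T)
    vv,uu=np.mgrid[0:400,0:640]
    box=(uu>=roi[0])&(uu<roi[2])&(vv>=roi[1])&(vv<roi[3])
    h=cv2.cvtColor(p,cv2.COLOR_RGB2HSV).astype(int)
    topm=box&(abs(h[...,0]-107)<12)&(h[...,1]>80)&(abs(W[...,2]-.0905)<.006)
    hole=(box&~topm).astype(np.uint8)
    k,lab,st,c=cv2.connectedComponentsWithStats(hole,connectivity=4)
    P=W[topm]; rc=cv2.minAreaRect(P[:,:2].astype(np.float32)*1000); print(n,rc,np.median(P[:,2]))
    for i in range(1,k):
        if 20<st[i,4]<900: print(st[i].tolist(),c[i].round(1),planepts(m,T,[c[i]])[0].round(4))
E
```

```text
wrist ((493.5294494628906, -174.64627075195312), (55.95146942138672, 147.03598022460938), 14.424333572387695) 0.09006411634986339
[316, 89, 19, 18, 267] [325.1  97.5] [ 0.4822 -0.1307  0.09  ]
[318, 132, 18, 18, 254] [327.  140.4] [ 0.494  -0.1766  0.09  ]
[315, 173, 23, 27, 407] [326.3 186.8] [ 0.5045 -0.2305  0.09  ]
top ((499.2908935546875, -197.06497192382812), (54.82075119018555, 199.65423583984375), 14.611977577209473) 0.0908534877162318
[414, 183, 8, 9, 57] [417.2 186.8] [ 0.5175 -0.2657  0.09  ]
[394, 188, 8, 9, 58] [397.6 191.9] [ 0.5055 -0.2194  0.09  ]
[374, 192, 9, 10, 62] [377.9 196.9] [ 0.4937 -0.1732  0.09  ]
[354, 198, 9, 9, 60] [358.1 202.1] [ 0.4816 -0.1269  0.09  ]
```

```bash
python3 -m crank '[{"x":0.005,"y":0.002,"z":-0.045,"rx":0,"ry":0,"rz":0.0155,"gripper":0},{"x":0.005,"y":0.002,"z":-0.045,"rx":0,"ry":0,"rz":0,"gripper":0},{"x":0.005,"y":0.001,"z":-0.045,"rx":0,"ry":0,"rz":0,"gripper":0},{"x":0,"y":0,"z":0,"rx":0,"ry":0,"rz":0,"gripper":0},{"x":0,"y":0,"z":0,"rx":0,"ry":0,"rz":0,"gripper":0}]'
cat > fit.py <<'E'
from h import *
show(); s,tp,M=tool()
def planepts(m,T,uv,z=.09):
    K=np.array([[m['fx'],0,m['cx']],[0,m['fy'],m['cy']],[0,0,1]])
    n=cv2.undistortPoints(np.array(uv,float).reshape(-1,1,2),K,np.array(m['dist'])).reshape(-1,2)
    D=np.c_[n,np.ones(len(n))]@T[:3,:3].T; t=(z-T[2,3])/D[:,2]; return T[:3,3]+D*t[:,None]
p,d,m,T=cam('wrist');W=cloud(d,m,T);save('fit%.0f.png'%(s['time_s']*100),p)
h=cv2.cvtColor(p,cv2.COLOR_RGB2HSV).astype(int)
topm=(abs(h[...,0]-107)<12)&(h[...,1]>80)&(abs(W[...,2]-.09)<.005)&(np.hypot(W[...,0]-.5,W[...,1]+.198)<.12)
vv,uu=np.mgrid[0:400,0:640]; u0,u1,v0,v1=uu[topm].min(),uu[topm].max(),vv[topm].min(),vv[topm].max()
box=(uu>=u0)&(uu<=u1)&(vv>=v0)&(vv<=v1)
k,lab,st,c=cv2.connectedComponentsWithStats((box&~topm).astype(np.uint8),connectivity=4)
P=W[topm]; print(cv2.minAreaRect(P[:,:2].astype(np.float32)*1000))
for i in range(1,k):
    if 100<st[i,4]<2500: print(st[i].tolist(),planepts(m,T,[c[i]])[0].round(4))
L=(W-tp)@M
kk=np.isfinite(W[...,2])&(abs(L[...,0])<.025)&(abs(L[...,1])<.025)&(L[...,2]>.07)&(W[...,2]>.094)&(L[...,2]<.15)
q=L[kk]; f=np.percentile(q,[2,50,98],axis=0); cen=np.array([f[2,0]-.008,(f[0,1]+f[2,1])/2,0]); print('stick tool',cen.round(4),'zmax',q[:,2].max().round(4),'world',(tp+M@cen).round(4))
E
python3 fit.py
```

```text
time_s: 6.18
ee_pos: [0.5043, -0.2194, 0.2379]
orientation: [-0.001, 0.611, 0.792, -0.0]
force: [-0.1, -0.4, 0.7]
width: 0.0161
grip_force: 30.0
t 6.18 tcp [ 0.5043 -0.2194  0.2379] toolz [-0.002  0.001 -1.   ] tooly [ 0.967  0.253 -0.002] w 0.0161 F [-0.1 -0.4  0.7] g 30.0
((496.8836975097656, -187.4272003173828), (55.971435546875, 173.1935272216797), 14.477025032043457)
[311, 72, 44, 168, 1635] [ 0.5175 -0.2333  0.09  ]
[314, 85, 21, 22, 365] [ 0.4821 -0.1307  0.09  ]
[295, 109, 15, 131, 279] [ 0.4804 -0.2343  0.09  ]
[314, 136, 21, 21, 346] [ 0.494  -0.1765  0.09  ]
stick tool [-0.0023  0.0007  0.    ] zmax 0.1404 world [ 0.5056 -0.2214  0.2379]
```

```bash
python3 -m crank '[{"x":0.001,"y":-0.004,"z":-0.01,"rx":0,"ry":0,"rz":0,"gripper":0},{"x":0,"y":0,"z":-0.01,"rx":0,"ry":0,"rz":0,"gripper":0},{"x":0,"y":0,"z":-0.01,"rx":0,"ry":0,"rz":0,"gripper":0},{"x":0,"y":0,"z":-0.01,"rx":0,"ry":0,"rz":0,"gripper":0},{"x":0,"y":0,"z":0,"rx":0,"ry":0,"rz":0,"gripper":0}]'

```

```text
time_s: 6.65
ee_pos: [0.5047, -0.2213, 0.2216]
orientation: [-0.001, 0.611, 0.792, -0.0]
force: [-0.9, -0.7, 0.0]
width: 0.0158
grip_force: 30.0
```

```bash
python3 -m crank '[{"x":0,"y":0,"z":-0.015,"rx":0,"ry":0,"rz":0,"gripper":0},{"x":0,"y":0,"z":-0.015,"rx":0,"ry":0,"rz":0,"gripper":0},{"x":0,"y":0,"z":-0.015,"rx":0,"ry":0,"rz":0,"gripper":0},{"x":0,"y":0,"z":-0.015,"rx":0,"ry":0,"rz":0,"gripper":0},{"x":0,"y":0,"z":-0.008,"rx":0,"ry":0,"rz":0,"gripper":0},{"x":0,"y":0,"z":-0.008,"rx":0,"ry":0,"rz":0,"gripper":0},{"x":0,"y":0,"z":-0.008,"rx":0,"ry":0,"rz":0,"gripper":0},{"x":0,"y":0,"z":0,"rx":0,"ry":0,"rz":0,"gripper":0}]'

```

```text
time_s: 7.32
ee_pos: [0.5049, -0.2214, 0.1881]
orientation: [-0.001, 0.611, 0.792, -0.0]
force: [-0.0, -0.9, -0.0]
width: 0.0155
grip_force: 30.0
```

```bash
python3 -m crank '[{"x":0,"y":0,"z":-0.008,"rx":0,"ry":0,"rz":0,"gripper":0},{"x":0,"y":0,"z":-0.008,"rx":0,"ry":0,"rz":0,"gripper":0},{"x":0,"y":0,"z":0,"rx":0,"ry":0,"rz":0,"gripper":0}]'

```

```text
time_s: 7.57
ee_pos: [0.5049, -0.2214, 0.1819]
orientation: [-0.0, 0.611, 0.792, -0.0]
force: [-1.6, -0.8, -1.0]
width: 0.0162
grip_force: 30.0
```

```bash
python3 -m crank '[{"x":0,"y":0,"z":-0.015,"rx":0,"ry":0,"rz":0,"gripper":0},{"x":0,"y":0,"z":-0.015,"rx":0,"ry":0,"rz":0,"gripper":0},{"x":0,"y":0,"z":-0.015,"rx":0,"ry":0,"rz":0,"gripper":0},{"x":0,"y":0,"z":-0.015,"rx":0,"ry":0,"rz":0,"gripper":0},{"x":0,"y":0,"z":-0.005,"rx":0,"ry":0,"rz":0,"gripper":0},{"x":0,"y":0,"z":-0.005,"rx":0,"ry":0,"rz":0,"gripper":0},{"x":0,"y":0,"z":-0.004,"rx":0,"ry":0,"rz":0,"gripper":0},{"x":0,"y":0,"z":0,"rx":0,"ry":0,"rz":0,"gripper":0}]'

```

```text
time_s: 8.23
ee_pos: [0.505, -0.2215, 0.1539]
orientation: [-0.0, 0.611, 0.792, -0.0]
force: [-2.0, 1.7, 5.9]
width: 0.0158
grip_force: 30.0
```

```bash
python3 -m crank '[{"x":0,"y":0,"z":-0.004,"rx":0,"ry":0,"rz":0,"gripper":0},{"x":0,"y":0,"z":0,"rx":0,"ry":0,"rz":0,"gripper":0}]'

```

```text
time_s: 8.4
ee_pos: [0.5053, -0.2222, 0.1536]
orientation: [0.001, 0.611, 0.792, -0.001]
force: [-4.0, 0.8, 14.1]
width: 0.0158
grip_force: 30.0
```

Red's foot met the floor at TCP z 0.154, about 40 mm below the shallow level, so well 1 is deep. I'll release and back off straight up.

```bash
python3 -m crank '[{"x":0,"y":0,"z":0.003,"rx":0,"ry":0,"rz":0,"gripper":0.3},{"x":0,"y":0,"z":0,"rx":0,"ry":0,"rz":0,"gripper":0.6},{"x":0,"y":0,"z":0,"rx":0,"ry":0,"rz":0,"gripper":0.6},{"x":0,"y":0,"z":0,"rx":0,"ry":0,"rz":0,"gripper":0.6},{"x":0,"y":0,"z":0,"rx":0,"ry":0,"rz":0,"gripper":0.6},{"x":0,"y":0,"z":0.05,"rx":0,"ry":0,"rz":0,"gripper":0.6},{"x":0,"y":0,"z":0.08,"rx":0,"ry":0,"rz":0,"gripper":0.6},{"x":0,"y":0,"z":0.08,"rx":0,"ry":0,"rz":0,"gripper":0.6},{"x":0,"y":0,"z":0.08,"rx":0,"ry":0,"rz":0,"gripper":0.6},{"x":0,"y":0,"z":0.08,"rx":0,"ry":0,"rz":0,"gripper":0.6},{"x":0,"y":0,"z":0,"rx":0,"ry":0,"rz":0,"gripper":0.6}]'
python3 - <<'E'
from h import *
show()
for n in('scene','top'):
    p,d,m,T=cam(n); W=cloud(d,m,T); k=redgrip(W,p,'red')&(np.hypot(W[...,0]-.505,W[...,1]+.222)<.03)&(W[...,2]>.1); P=W[k]
    if len(P)>20: print(n,len(P),np.percentile(P,[1,50,99],axis=0).round(4).tolist())
E
```

```text
time_s: 9.32
ee_pos: [0.5075, -0.2231, 0.3073]
orientation: [0.006, 0.611, 0.792, 0.0]
force: [-0.3, 0.0, 0.4]
width: 0.056
grip_force: 0.0
t 9.32 tcp [ 0.5075 -0.2231  0.3073] toolz [ 0.009 -0.007 -1.   ] tooly [0.967 0.254 0.007] w 0.056 F [-0.3  0.   0.4] g 0.0
scene 285 [[0.4985, -0.2275, 0.1237], [0.5124, -0.2174, 0.1665], [0.5169, -0.2127, 0.201]]
top 53 [[0.4982, -0.2161, 0.133], [0.5062, -0.2127, 0.1663], [0.5123, -0.2104, 0.2023]]
```

Red stands in the well: its grip end is at z 0.201, so the foot is at about 11 mm. Next is yellow.

```bash
python3 -m crank '[{"x":-0.005,"y":0.051,"z":0,"rx":0,"ry":0,"rz":-0.0396,"gripper":0.6},{"x":-0.005,"y":0.051,"z":0,"rx":0,"ry":0,"rz":-0.0396,"gripper":0.6},{"x":-0.005,"y":0.051,"z":0,"rx":0,"ry":0,"rz":-0.0396,"gripper":0.6},{"x":-0.005,"y":0.051,"z":0,"rx":0,"ry":0,"rz":-0.0396,"gripper":0.6},{"x":-0.005,"y":0.051,"z":0,"rx":0,"ry":0,"rz":-0.0396,"gripper":0.6},{"x":-0.005,"y":0.051,"z":0,"rx":0,"ry":0,"rz":-0.0396,"gripper":0.6},{"x":-0.005,"y":0.051,"z":0,"rx":0,"ry":0,"rz":-0.0396,"gripper":0.6},{"x":-0.005,"y":0.051,"z":0,"rx":0,"ry":0,"rz":-0.0396,"gripper":0.6},{"x":-0.005,"y":0.051,"z":0,"rx":0,"ry":0,"rz":-0.0396,"gripper":0.6},{"x":-0.005,"y":0.051,"z":0,"rx":0,"ry":0,"rz":-0.0396,"gripper":0.6}]'
python3 -m crank '[{"x":-0.005,"y":0.051,"z":-0.025,"rx":0.0106,"ry":-0.016,"rz":0,"gripper":0.6},{"x":-0.005,"y":0.051,"z":-0.025,"rx":0.0106,"ry":-0.016,"rz":0,"gripper":0.6},{"x":-0.005,"y":0.051,"z":-0.025,"rx":0.0106,"ry":-0.016,"rz":0,"gripper":0.6},{"x":-0.005,"y":0.051,"z":-0.025,"rx":0.0106,"ry":-0.016,"rz":0,"gripper":0.6},{"x":-0.005,"y":0.051,"z":-0.025,"rx":0.0106,"ry":-0.016,"rz":0,"gripper":0.6},{"x":-0.005,"y":0.051,"z":-0.025,"rx":0.0106,"ry":-0.016,"rz":0,"gripper":0.6},{"x":-0.005,"y":0.051,"z":-0.025,"rx":0.0106,"ry":-0.016,"rz":0,"gripper":0.6},{"x":-0.005,"y":0.051,"z":-0.025,"rx":0.0106,"ry":-0.016,"rz":0,"gripper":0.6},{"x":-0.005,"y":0.051,"z":-0.025,"rx":0.0106,"ry":-0.016,"rz":0,"gripper":0.6},{"x":-0.005,"y":0.051,"z":-0.025,"rx":0.0106,"ry":-0.016,"rz":0,"gripper":0.6},{"x":0,"y":0,"z":0,"rx":0,"ry":0,"rz":0,"gripper":0.6},{"x":0,"y":0,"z":0,"rx":0,"ry":0,"rz":0,"gripper":0.6}]'
python3 - <<'E'
from h import *
show(); p,d,m,T=cam('wrist'); W=cloud(d,m,T); s,tp,M=tool(); save('w5.png',p)
k=redgrip(W,p,'yellow')&(W[...,2]>.09)&(W[...,2]<.2); L=(W[k]-tp)@M
L=L[np.hypot(L[:,0],L[:,1])<.05]; f=np.percentile(L,[1,50,99],axis=0); print(len(L),f.round(4).tolist(),'toolx',M[:,0].round(3))
c=(f[0]+f[2])/2; dz=f[0,2]+.051
tgt=M@np.array([c[0]-.0015,c[1],dz]); print('move',tgt.round(4),'units',(tgt/.4).round(4))
E
```

```text
time_s: 10.25
ee_pos: [0.484, -0.0163, 0.2983]
orientation: [-0.001, 0.959, 0.285, -0.002]
force: [1.0, -0.1, 0.5]
width: 0.0558
grip_force: 0.0
time_s: 11.25
ee_pos: [0.4627, 0.1869, 0.1979]
orientation: [-0.087, 0.915, 0.275, 0.282]
force: [-0.2, -0.0, 0.8]
width: 0.0561
grip_force: 0.0
t 11.25 tcp [0.4627 0.1869 0.1979] toolz [ 0.468  0.314 -0.826] tooly [ 0.552 -0.834 -0.004] w 0.0561 F [-0.2 -0.   0.8] g 0.0
1072 [[-0.0059, -0.0073, 0.0301], [0.0087, 0.0005, 0.0337], [0.0098, 0.0081, 0.1068]] toolx [0.689 0.454 0.565]
move [ 0.0387  0.0252 -0.0667] units [ 0.0967  0.063  -0.1667]
```

```bash
python3 -m crank '[{"x":0.0242,"y":0.0158,"z":-0.0417,"rx":0,"ry":0,"rz":0,"gripper":0.6},{"x":0.0242,"y":0.0158,"z":-0.0417,"rx":0,"ry":0,"rz":0,"gripper":0.6},{"x":0.0242,"y":0.0158,"z":-0.0417,"rx":0,"ry":0,"rz":0,"gripper":0.6},{"x":0.0242,"y":0.0158,"z":-0.0417,"rx":0,"ry":0,"rz":0,"gripper":0.6},{"x":0,"y":0,"z":0,"rx":0,"ry":0,"rz":0,"gripper":0.6},{"x":0,"y":0,"z":0,"rx":0,"ry":0,"rz":0,"gripper":0},{"x":0,"y":0,"z":0,"rx":0,"ry":0,"rz":0,"gripper":0},{"x":0,"y":0,"z":0,"rx":0,"ry":0,"rz":0,"gripper":0},{"x":0,"y":0,"z":0,"rx":0,"ry":0,"rz":0,"gripper":0},{"x":0,"y":0,"z":0,"rx":0,"ry":0,"rz":0,"gripper":0},{"x":0,"y":0,"z":0,"rx":0,"ry":0,"rz":0,"gripper":0},{"x":0,"y":0,"z":0,"rx":0,"ry":0,"rz":0,"gripper":0}]' 30
python3 -m crank '[{"x":0,"y":0,"z":0,"rx":0,"ry":0,"rz":0,"gripper":0},{"x":0,"y":0,"z":0,"rx":0,"ry":0,"rz":0,"gripper":0},{"x":-0.01,"y":-0.0064,"z":0.0165,"rx":0,"ry":0,"rz":0,"gripper":0}]' 30
```

```text
time_s: 12.3
ee_pos: [0.504, 0.2116, 0.1344]
orientation: [-0.086, 0.914, 0.275, 0.285]
force: [-1.7, -1.0, 3.0]
width: 0.0158
grip_force: 30.0
time_s: 12.55
ee_pos: [0.5004, 0.2092, 0.1404]
orientation: [-0.086, 0.915, 0.274, 0.284]
force: [4.3, 2.5, -0.5]
width: 0.0159
grip_force: 30.0
```

```bash
python3 -m crank '[{"x":-0.038,"y":-0.025,"z":0.066,"rx":0,"ry":0,"rz":0,"gripper":0},{"x":-0.038,"y":-0.025,"z":0.066,"rx":0,"ry":0,"rz":0,"gripper":0},{"x":-0.038,"y":-0.025,"z":0.066,"rx":0,"ry":0,"rz":0,"gripper":0},{"x":-0.038,"y":-0.025,"z":0.066,"rx":0,"ry":0,"rz":0,"gripper":0},{"x":-0.038,"y":-0.025,"z":0.066,"rx":0,"ry":0,"rz":0,"gripper":0},{"x":0,"y":0,"z":0.02,"rx":-0.0106,"ry":0.016,"rz":0,"gripper":0},{"x":0,"y":0,"z":0.02,"rx":-0.0106,"ry":0.016,"rz":0,"gripper":0},{"x":0.008,"y":-0.04,"z":0,"rx":-0.0106,"ry":0.016,"rz":0,"gripper":0},{"x":0.008,"y":-0.04,"z":0,"rx":-0.0106,"ry":0.016,"rz":0,"gripper":0},{"x":0.008,"y":-0.04,"z":0,"rx":-0.0106,"ry":0.016,"rz":0,"gripper":0},{"x":0.008,"y":-0.04,"z":0,"rx":-0.0106,"ry":0.016,"rz":0,"gripper":0}]'
python3 -m crank '[{"x":0.008,"y":-0.04,"z":0,"rx":-0.0106,"ry":0.016,"rz":0,"gripper":0},{"x":0.008,"y":-0.04,"z":0,"rx":-0.0106,"ry":0.016,"rz":0,"gripper":0},{"x":0.008,"y":-0.04,"z":0,"rx":-0.0106,"ry":0.016,"rz":0,"gripper":0},{"x":0.008,"y":-0.04,"z":0,"rx":-0.0106,"ry":0.016,"rz":0,"gripper":0},{"x":0.008,"y":-0.04,"z":0,"rx":0,"ry":0,"rz":0.0396,"gripper":0},{"x":0.008,"y":-0.04,"z":0,"rx":0,"ry":0,"rz":0.0396,"gripper":0},{"x":0.008,"y":-0.04,"z":0,"rx":0,"ry":0,"rz":0.0396,"gripper":0},{"x":0.008,"y":-0.04,"z":0,"rx":0,"ry":0,"rz":0.0396,"gripper":0},{"x":0.008,"y":-0.04,"z":0,"rx":0,"ry":0,"rz":0.0396,"gripper":0},{"x":0.008,"y":-0.04,"z":0,"rx":0,"ry":0,"rz":0.0396,"gripper":0},{"x":0.008,"y":-0.04,"z":0,"rx":0,"ry":0,"rz":0.0396,"gripper":0},{"x":0.008,"y":-0.04,"z":0,"rx":0,"ry":0,"rz":0.0396,"gripper":0}]'
python3 -m crank '[{"x":0,"y":0,"z":0,"rx":0,"ry":0,"rz":0.0396,"gripper":0},{"x":0,"y":0,"z":0,"rx":0,"ry":0,"rz":0.0396,"gripper":0},{"x":0,"y":0,"z":0,"rx":0,"ry":0,"rz":0,"gripper":0},{"x":0,"y":0,"z":0,"rx":0,"ry":0,"rz":0,"gripper":0}]'
python3 fit.py
```

```text
time_s: 13.47
ee_pos: [0.4359, 0.094, 0.2886]
orientation: [-0.034, 0.951, 0.285, 0.113]
force: [0.7, 0.9, -1.2]
width: 0.0157
grip_force: 30.0
time_s: 14.47
ee_pos: [0.4743, -0.0978, 0.2883]
orientation: [-0.0, 0.703, 0.712, -0.001]
force: [0.1, 0.9, -0.6]
width: 0.0161
grip_force: 30.0
time_s: 14.8
ee_pos: [0.4745, -0.0969, 0.2883]
orientation: [-0.0, 0.613, 0.79, -0.0]
force: [0.2, 0.1, -1.2]
width: 0.0159
grip_force: 30.0
t 14.8 tcp [ 0.4745 -0.0969  0.2883] toolz [-0.001 -0.    -1.   ] tooly [ 0.968  0.249 -0.001] w 0.0159 F [ 0.2  0.1 -1.2] g 30.0
((483.3907470703125, -135.33963012695312), (55.60964584350586, 66.48323059082031), 14.77232551574707)
[310, 184, 28, 54, 1095] [ 0.4857 -0.1382  0.09  ]
stick tool [-0.      0.0007  0.    ] zmax 0.1363 world [ 0.4751 -0.0968  0.2883]
```

```bash
python3 -m crank '[{"x":0.0087,"y":-0.0419,"z":0,"rx":0,"ry":0,"rz":0,"gripper":0},{"x":0.0086,"y":-0.0419,"z":0,"rx":0,"ry":0,"rz":0,"gripper":0},{"x":0,"y":0,"z":-0.04,"rx":0,"ry":0,"rz":0,"gripper":0},{"x":0,"y":0,"z":-0.04,"rx":0,"ry":0,"rz":0,"gripper":0},{"x":0,"y":0,"z":-0.04,"rx":0,"ry":0,"rz":0,"gripper":0},{"x":0,"y":0,"z":0,"rx":0,"ry":0,"rz":0,"gripper":0},{"x":0,"y":0,"z":0,"rx":0,"ry":0,"rz":0,"gripper":0}]'
python3 fit.py
```

```text
time_s: 15.43
ee_pos: [0.4814, -0.1299, 0.24]
orientation: [-0.001, 0.612, 0.791, -0.0]
force: [0.1, 0.3, -0.5]
width: 0.0158
grip_force: 30.0
t 15.43 tcp [ 0.4814 -0.1299  0.24  ] toolz [-0.002  0.001 -1.   ] tooly [ 0.968  0.252 -0.002] w 0.0158 F [ 0.1  0.3 -0.5] g 30.0
((485.1924743652344, -142.16314697265625), (55.81032943725586, 80.4010238647461), 14.604907989501953)
[296, 172, 12, 66, 112] [ 0.4629 -0.1646  0.09  ]
[341, 175, 11, 63, 111] [ 0.5159 -0.1518  0.09  ]
[310, 180, 28, 58, 1203] [ 0.4881 -0.1532  0.09  ]
stick tool [-0.0001  0.0007  0.    ] zmax 0.1374 world [ 0.4821 -0.1298  0.24  ]
```

```bash
python3 -m crank '[{"x":0,"y":-0.001,"z":-0.012,"rx":0,"ry":0,"rz":0,"gripper":0},{"x":0,"y":0,"z":-0.012,"rx":0,"ry":0,"rz":0,"gripper":0},{"x":0,"y":0,"z":-0.012,"rx":0,"ry":0,"rz":0,"gripper":0},{"x":0,"y":0,"z":-0.01,"rx":0,"ry":0,"rz":0,"gripper":0},{"x":0,"y":0,"z":0,"rx":0,"ry":0,"rz":0,"gripper":0}]'

```

```text
time_s: 15.9
ee_pos: [0.4815, -0.1304, 0.221]
orientation: [-0.001, 0.611, 0.792, -0.0]
force: [0.3, 0.5, -1.0]
width: 0.0157
grip_force: 30.0
```

```bash
python3 -m crank '[{"x":0,"y":0,"z":-0.015,"rx":0,"ry":0,"rz":0,"gripper":0},{"x":0,"y":0,"z":-0.015,"rx":0,"ry":0,"rz":0,"gripper":0},{"x":0,"y":0,"z":-0.015,"rx":0,"ry":0,"rz":0,"gripper":0},{"x":0,"y":0,"z":-0.008,"rx":0,"ry":0,"rz":0,"gripper":0},{"x":0,"y":0,"z":-0.008,"rx":0,"ry":0,"rz":0,"gripper":0},{"x":0,"y":0,"z":-0.006,"rx":0,"ry":0,"rz":0,"gripper":0},{"x":0,"y":0,"z":0,"rx":0,"ry":0,"rz":0,"gripper":0}]'

```

```text
time_s: 16.48
ee_pos: [0.4817, -0.1306, 0.1945]
orientation: [-0.0, 0.611, 0.792, -0.0]
force: [0.0, 0.4, -1.3]
width: 0.0157
grip_force: 30.0
```

```bash
python3 -m crank '[{"x":0,"y":0,"z":-0.006,"rx":0,"ry":0,"rz":0,"gripper":0},{"x":0,"y":0,"z":-0.006,"rx":0,"ry":0,"rz":0,"gripper":0},{"x":0,"y":0,"z":-0.005,"rx":0,"ry":0,"rz":0,"gripper":0},{"x":0,"y":0,"z":0,"rx":0,"ry":0,"rz":0,"gripper":0}]'

```

```text
time_s: 16.82
ee_pos: [0.4825, -0.1313, 0.1907]
orientation: [0.001, 0.611, 0.792, -0.0]
force: [-3.4, 0.9, 13.3]
width: 0.0158
grip_force: 30.0
```

Yellow stops at TCP z 0.191 (foot about 50 mm) with 13 N, so well 3 is shallow. I'll lift out and try well 2.

```bash
python3 -m crank '[{"x":0,"y":0,"z":0.02,"rx":0,"ry":0,"rz":0,"gripper":0},{"x":0,"y":0,"z":0.045,"rx":0,"ry":0,"rz":0,"gripper":0},{"x":0,"y":0,"z":0.045,"rx":0,"ry":0,"rz":0,"gripper":0},{"x":0,"y":0,"z":0.045,"rx":0,"ry":0,"rz":0,"gripper":0},{"x":0,"y":0,"z":0,"rx":0,"ry":0,"rz":0,"gripper":0},{"x":0.01,"y":-0.0387,"z":0,"rx":0,"ry":0,"rz":0,"gripper":0},{"x":0.01,"y":-0.0387,"z":0,"rx":0,"ry":0,"rz":0,"gripper":0},{"x":0.01,"y":-0.0386,"z":0,"rx":0,"ry":0,"rz":0,"gripper":0},{"x":0,"y":0,"z":0,"rx":0,"ry":0,"rz":0,"gripper":0},{"x":0,"y":0,"z":0,"rx":0,"ry":0,"rz":0,"gripper":0}]'
python3 fit.py
```

```text
time_s: 17.65
ee_pos: [0.4938, -0.1786, 0.2489]
orientation: [-0.001, 0.612, 0.791, -0.0]
force: [0.1, -0.3, -1.1]
width: 0.0161
grip_force: 30.0
t 17.65 tcp [ 0.4938 -0.1786  0.2489] toolz [-0.002  0.001 -1.   ] tooly [ 0.968  0.252 -0.002] w 0.0161 F [ 0.1 -0.3 -1.1] g 30.0
((492.01715087890625, -168.6125946044922), (55.9410514831543, 133.3702850341797), 14.5657958984375)
[296, 127, 12, 111, 219] [ 0.4703 -0.1976  0.09  ]
[314, 130, 20, 20, 323] [ 0.4819 -0.1302  0.09  ]
[341, 153, 11, 85, 152] [ 0.5271 -0.1929  0.09  ]
[310, 176, 28, 62, 1255] [ 0.5007 -0.2029  0.09  ]
stick tool [0.0003 0.0008 0.    ] zmax 0.1363 world [ 0.4944 -0.1781  0.2489]
```

```bash
python3 -m crank '[{"x":-0.001,"y":0.0035,"z":0,"rx":0,"ry":0,"rz":0,"gripper":0},{"x":0,"y":0,"z":-0.018,"rx":0,"ry":0,"rz":0,"gripper":0},{"x":0,"y":0,"z":-0.018,"rx":0,"ry":0,"rz":0,"gripper":0},{"x":0,"y":0,"z":-0.014,"rx":0,"ry":0,"rz":0,"gripper":0},{"x":0,"y":0,"z":-0.01,"rx":0,"ry":0,"rz":0,"gripper":0},{"x":0,"y":0,"z":-0.01,"rx":0,"ry":0,"rz":0,"gripper":0},{"x":0,"y":0,"z":0,"rx":0,"ry":0,"rz":0,"gripper":0}]'

```

```text
time_s: 18.28
ee_pos: [0.4932, -0.1754, 0.2213]
orientation: [-0.001, 0.611, 0.792, -0.0]
force: [-0.3, -1.2, -0.4]
width: 0.0156
grip_force: 30.0
```

```bash
python3 -m crank '[{"x":0,"y":0,"z":-0.015,"rx":0,"ry":0,"rz":0,"gripper":0},{"x":0,"y":0,"z":-0.015,"rx":0,"ry":0,"rz":0,"gripper":0},{"x":0,"y":0,"z":-0.012,"rx":0,"ry":0,"rz":0,"gripper":0},{"x":0,"y":0,"z":-0.008,"rx":0,"ry":0,"rz":0,"gripper":0},{"x":0,"y":0,"z":-0.008,"rx":0,"ry":0,"rz":0,"gripper":0},{"x":0,"y":0,"z":-0.006,"rx":0,"ry":0,"rz":0,"gripper":0},{"x":0,"y":0,"z":-0.006,"rx":0,"ry":0,"rz":0,"gripper":0},{"x":0,"y":0,"z":0,"rx":0,"ry":0,"rz":0,"gripper":0}]'

```

```text
time_s: 18.95
ee_pos: [0.4934, -0.1756, 0.1939]
orientation: [-0.0, 0.611, 0.792, -0.0]
force: [0.1, -0.2, -0.8]
width: 0.0157
grip_force: 30.0
```

```bash
python3 -m crank '[{"x":0,"y":0,"z":-0.006,"rx":0,"ry":0,"rz":0,"gripper":0},{"x":0,"y":0,"z":-0.006,"rx":0,"ry":0,"rz":0,"gripper":0},{"x":0,"y":0,"z":-0.004,"rx":0,"ry":0,"rz":0,"gripper":0},{"x":0,"y":0,"z":0,"rx":0,"ry":0,"rz":0,"gripper":0}]'

```

```text
time_s: 19.28
ee_pos: [0.4941, -0.1764, 0.1907]
orientation: [0.002, 0.611, 0.792, -0.0]
force: [-3.5, 1.4, 14.8]
width: 0.0158
grip_force: 30.0
```

Well 2 also stops at foot about 50 mm, so it is shallow too, which leaves well 0. I'll lift above the red stick's top and cross over.

```bash
python3 -m crank '[{"x":0,"y":0,"z":0.03,"rx":0,"ry":0,"rz":0,"gripper":0},{"x":0,"y":0,"z":0.06,"rx":0,"ry":0,"rz":0,"gripper":0},{"x":0,"y":0,"z":0.08,"rx":0,"ry":0,"rz":0,"gripper":0},{"x":0,"y":0,"z":0.09,"rx":0,"ry":0,"rz":0,"gripper":0},{"x":0,"y":0,"z":0.09,"rx":0,"ry":0,"rz":0,"gripper":0},{"x":0,"y":0,"z":0.08,"rx":0,"ry":0,"rz":0,"gripper":0},{"x":0,"y":0,"z":0.03,"rx":0,"ry":0,"rz":0,"gripper":0},{"x":0,"y":0,"z":0,"rx":0,"ry":0,"rz":0,"gripper":0},{"x":0,"y":0,"z":0,"rx":0,"ry":0,"rz":0,"gripper":0}]'
python3 -c "
from h import *
show()"
```

```text
time_s: 20.03
ee_pos: [0.4937, -0.1758, 0.372]
orientation: [0.001, 0.611, 0.792, 0.0]
force: [0.4, 0.1, -2.0]
width: 0.0161
grip_force: 30.0
t 20.03 tcp [ 0.4937 -0.1758  0.372 ] toolz [ 0.001 -0.001 -1.   ] tooly [0.967 0.254 0.001] w 0.0161 F [ 0.4  0.1 -2. ] g 30.0
```

```bash
python3 -m crank '[{"x":0.0198,"y":-0.0783,"z":0,"rx":0,"ry":0,"rz":0,"gripper":0},{"x":0.0198,"y":-0.0783,"z":0,"rx":0,"ry":0,"rz":0,"gripper":0},{"x":0.0199,"y":-0.0782,"z":0,"rx":0,"ry":0,"rz":0,"gripper":0},{"x":0,"y":0,"z":0,"rx":0,"ry":0,"rz":0,"gripper":0},{"x":0,"y":0,"z":-0.07,"rx":0,"ry":0,"rz":0,"gripper":0},{"x":0,"y":0,"z":-0.07,"rx":0,"ry":0,"rz":0,"gripper":0},{"x":0,"y":0,"z":-0.07,"rx":0,"ry":0,"rz":0,"gripper":0},{"x":0,"y":0,"z":-0.06,"rx":0,"ry":0,"rz":0,"gripper":0},{"x":0,"y":0,"z":-0.03,"rx":0,"ry":0,"rz":0,"gripper":0},{"x":0,"y":0,"z":0,"rx":0,"ry":0,"rz":0,"gripper":0},{"x":0,"y":0,"z":0,"rx":0,"ry":0,"rz":0,"gripper":0}]'
python3 fit.py
```

```text
time_s: 20.95
ee_pos: [0.5164, -0.2687, 0.2499]
orientation: [-0.002, 0.611, 0.792, 0.0]
force: [0.4, -0.4, -0.3]
width: 0.0158
grip_force: 30.0
t 20.95 tcp [ 0.5164 -0.2687  0.2499] toolz [-0.003  0.003 -1.   ] tooly [ 0.967  0.254 -0.003] w 0.0158 F [ 0.4 -0.4 -0.3] g 30.0
((500.1775207519531, -200.33633422851562), (55.92336654663086, 200.04638671875), 14.435262680053711)
[314, 32, 23, 22, 388] [ 0.4824 -0.1314  0.09  ]
[296, 46, 13, 169, 309] [ 0.4806 -0.2394  0.09  ]
[350, 64, 5, 151, 362] [ 0.5386 -0.2315  0.09  ]
[315, 84, 21, 22, 347] [ 0.4942 -0.1772  0.09  ]
[313, 133, 25, 35, 743] [ 0.5082 -0.2317  0.09  ]
[313, 179, 22, 36, 641] [ 0.52   -0.2797  0.09  ]
stick tool [0.0006 0.0008 0.    ] zmax 0.1374 world [ 0.517  -0.2679  0.2499]
```

```bash
python3 -m crank '[{"x":0.0035,"y":-0.0055,"z":0,"rx":0,"ry":0,"rz":0,"gripper":0},{"x":0,"y":0,"z":-0.018,"rx":0,"ry":0,"rz":0,"gripper":0},{"x":0,"y":0,"z":-0.018,"rx":0,"ry":0,"rz":0,"gripper":0},{"x":0,"y":0,"z":-0.014,"rx":0,"ry":0,"rz":0,"gripper":0},{"x":0,"y":0,"z":-0.01,"rx":0,"ry":0,"rz":0,"gripper":0},{"x":0,"y":0,"z":-0.01,"rx":0,"ry":0,"rz":0,"gripper":0},{"x":0,"y":0,"z":0,"rx":0,"ry":0,"rz":0,"gripper":0}]'

```

```text
time_s: 21.58
ee_pos: [0.5183, -0.2715, 0.2228]
orientation: [-0.001, 0.611, 0.792, 0.0]
force: [-0.3, 0.8, -1.5]
width: 0.016
grip_force: 30.0
```

```bash
python3 -m crank '[{"x":0,"y":0,"z":-0.015,"rx":0,"ry":0,"rz":0,"gripper":0},{"x":0,"y":0,"z":-0.015,"rx":0,"ry":0,"rz":0,"gripper":0},{"x":0,"y":0,"z":-0.012,"rx":0,"ry":0,"rz":0,"gripper":0},{"x":0,"y":0,"z":-0.008,"rx":0,"ry":0,"rz":0,"gripper":0},{"x":0,"y":0,"z":-0.008,"rx":0,"ry":0,"rz":0,"gripper":0},{"x":0,"y":0,"z":-0.008,"rx":0,"ry":0,"rz":0,"gripper":0},{"x":0,"y":0,"z":-0.008,"rx":0,"ry":0,"rz":0,"gripper":0},{"x":0,"y":0,"z":-0.008,"rx":0,"ry":0,"rz":0,"gripper":0},{"x":0,"y":0,"z":0,"rx":0,"ry":0,"rz":0,"gripper":0}]'

```

```text
time_s: 22.33
ee_pos: [0.5185, -0.2716, 0.1904]
orientation: [-0.001, 0.611, 0.792, 0.0]
force: [0.8, 0.3, -1.3]
width: 0.0159
grip_force: 30.0
```

```bash
python3 -m crank '[{"x":0,"y":0,"z":-0.006,"rx":0,"ry":0,"rz":0,"gripper":0},{"x":0,"y":0,"z":-0.006,"rx":0,"ry":0,"rz":0,"gripper":0},{"x":0,"y":0,"z":0,"rx":0,"ry":0,"rz":0,"gripper":0}]'

```

```text
time_s: 22.58
ee_pos: [0.5186, -0.2717, 0.1859]
orientation: [-0.0, 0.611, 0.792, -0.0]
force: [-0.2, -0.3, -1.8]
width: 0.0157
grip_force: 30.0
```

```bash
python3 -m crank '[{"x":0,"y":0,"z":-0.015,"rx":0,"ry":0,"rz":0,"gripper":0},{"x":0,"y":0,"z":-0.015,"rx":0,"ry":0,"rz":0,"gripper":0},{"x":0,"y":0,"z":-0.015,"rx":0,"ry":0,"rz":0,"gripper":0},{"x":0,"y":0,"z":-0.015,"rx":0,"ry":0,"rz":0,"gripper":0},{"x":0,"y":0,"z":-0.01,"rx":0,"ry":0,"rz":0,"gripper":0},{"x":0,"y":0,"z":-0.005,"rx":0,"ry":0,"rz":0,"gripper":0},{"x":0,"y":0,"z":-0.005,"rx":0,"ry":0,"rz":0,"gripper":0},{"x":0,"y":0,"z":-0.005,"rx":0,"ry":0,"rz":0,"gripper":0},{"x":0,"y":0,"z":0,"rx":0,"ry":0,"rz":0,"gripper":0}]'

```

```text
time_s: 23.33
ee_pos: [0.5187, -0.2718, 0.152]
orientation: [-0.0, 0.611, 0.792, -0.0]
force: [-0.2, 0.4, -1.0]
width: 0.0158
grip_force: 30.0
```

```bash
python3 -m crank '[{"x":0,"y":0,"z":-0.004,"rx":0,"ry":0,"rz":0,"gripper":0},{"x":0,"y":0,"z":0,"rx":0,"ry":0,"rz":0,"gripper":0}]'

```

```text
time_s: 23.5
ee_pos: [0.519, -0.272, 0.1509]
orientation: [0.0, 0.611, 0.792, -0.0]
force: [1.0, 0.1, -1.9]
width: 0.016
grip_force: 30.0
```

```bash
python3 -m crank '[{"x":0,"y":0,"z":-0.004,"rx":0,"ry":0,"rz":0,"gripper":0},{"x":0,"y":0,"z":-0.003,"rx":0,"ry":0,"rz":0,"gripper":0},{"x":0,"y":0,"z":0,"rx":0,"ry":0,"rz":0,"gripper":0}]'

```

```text
time_s: 23.75
ee_pos: [0.5192, -0.2723, 0.1506]
orientation: [0.001, 0.611, 0.792, -0.0]
force: [-3.2, 1.3, 13.4]
width: 0.016
grip_force: 30.0
```

Floor contact came at TCP z 0.1506, 40 mm below the shallow level, so well 0 is deep. I'll release, retreat and check.

```bash
python3 -m crank '[{"x":0,"y":0,"z":0.003,"rx":0,"ry":0,"rz":0,"gripper":0.3},{"x":0,"y":0,"z":0,"rx":0,"ry":0,"rz":0,"gripper":0.6},{"x":0,"y":0,"z":0,"rx":0,"ry":0,"rz":0,"gripper":0.6},{"x":0,"y":0,"z":0,"rx":0,"ry":0,"rz":0,"gripper":0.6},{"x":0,"y":0,"z":0,"rx":0,"ry":0,"rz":0,"gripper":0.6},{"x":0,"y":0,"z":0.05,"rx":0,"ry":0,"rz":0,"gripper":0.6},{"x":0,"y":0,"z":0.08,"rx":0,"ry":0,"rz":0,"gripper":0.6},{"x":0,"y":0,"z":0.08,"rx":0,"ry":0,"rz":0,"gripper":0.6},{"x":0,"y":0,"z":0.08,"rx":0,"ry":0,"rz":0,"gripper":0.6},{"x":0,"y":0,"z":0.08,"rx":0,"ry":0,"rz":0,"gripper":0.6},{"x":0,"y":0,"z":0,"rx":0,"ry":0,"rz":0,"gripper":0.6},{"x":0,"y":0,"z":0,"rx":0,"ry":0,"rz":0,"gripper":0.6}]'
python3 - <<'E'
from h import *
show()
p,d,m,T=cam('scene'); W=cloud(d,m,T); save('end.png',p)
for c in('red','yellow'):
    k=redgrip(W,p,c)&(np.hypot(W[...,0]-.51,W[...,1]+.245)<.06)&(W[...,2]>.1); P=W[k]; mu=P.mean(0); a=np.linalg.svd(P-mu)[2][0]
    print(c,len(P),np.percentile(P,[1,50,99],axis=0).round(4).tolist(),'tilt',np.arccos(abs(a[2])).round(3))
E
```

```text
time_s: 24.75
ee_pos: [0.5196, -0.2725, 0.2991]
orientation: [0.002, 0.611, 0.792, -0.0]
force: [-0.4, -0.1, -0.4]
width: 0.0555
grip_force: 0.0
t 24.75 tcp [ 0.5196 -0.2725  0.2991] toolz [ 0.003 -0.003 -1.   ] tooly [0.967 0.254 0.003] w 0.0555 F [-0.4 -0.1 -0.4] g 0.0
red 285 [[0.4964, -0.2274, 0.1214], [0.5104, -0.2168, 0.1666], [0.5156, -0.2121, 0.2009]] tilt 0.031
yellow 359 [[0.484, -0.2804, 0.124], [0.5242, -0.2633, 0.1753], [0.5557, -0.2388, 0.4147]] tilt 0.063
```

View pics/end.png

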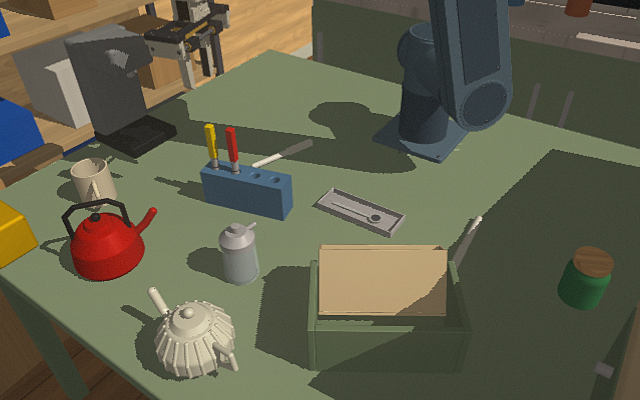

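The final view shows yellow at (211,145) and red at (232,150), standing upright in wells 0 and 1. The shaker (239,255) and spoon (360,212) are untouched, and the gripper is clear.

```bash
python3 -c "
from plant import r
print(r.job_done())"
```

```text
the job is handed in; nothing more can be done
None
```

Job handed in at about 25 s on the robot's clock: the red stick stands in well 1 and the yellow in well 0, both felt to be deep and both released. The shaker and teaspoon are where they were, and no verdict came back from the hand-in.

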